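Lock out the bench shaker and open its bottle

ROBOT

A 7-joint arm with a two-finger parallel gripper is mounted at the origin on a cart in front of the work surface, level with it; the furniture and walls round the work are solid. World frame = base frame: x ahead of the robot, y to its left, z up, the work surface at z = 0. Lengths are in m, angles in degrees, forces in N, time in s.
With the tool pointing down it reaches from about 0.4 to 0.85 m from the base axis. Payload 6.9 kg.
Tool frame: the origin (TCP) lies at the very end of the fingers, on their centre line; the grasp point (between the pads) lies r.grip_depth behind it (r.grip_depth is the distance from the TCP to the grasp point, in m); z points along the fingers, y is the direction in which the jaws open and shut (so a half turn about z gives the same grasp; the last joint's range is limited). The gripper opens to 85 mm and grips with 20 to 120 N. Pads are 22 mm wide; open, the fingers measure 114 mm over their backs; the gripper's body (76 mm by 85 mm) begins 54 mm behind the grasp point. The pads swing forward as they close: fully open they stand 13 mm farther back than shut.
Start: joints at [-65.231, 29.078, -13.613, 85.955, 7.202, 65.827, -8.869], TCP at [0.201, 0.592, 0.231] pointing down, gripper open.
Joint ranges: [-176.47, 176.47], [-13.61, 117.27], [-81.72, 77.17], [0.22, 143.17], [-87.28, 267.28], [10, 112.55], [-165.47, 165.47]. Speed limits (degrees/s): [136.94, 136.94, 180, 180, 180, 180, 180].

INTERFACE

Orientations are given as a 3x3 rotation matrix whose columns are the frame's x, y, z axes.
In Python, from plant import r, vision, sign_off gives the robot as it stands.
- The arm moves only by the tool play_rows, never from a script. Its argument "series" is one flat list of numbers, 6 for each row, row after row: the shift along the tool's x, y, z in cm, then the turn, a rotation vector about the tool's x, y, z in degrees. A call has 1 to 5 rows; each row is the pose to reach, as a shift and turn from the pose commanded when the call began, along the tool's axes at that moment; what a row does not reach only later rows make up. A row lasts 1/12 s, in which the tool goes at most 41.7 mm and 7.16 degrees, less where a joint would pass 70% of its speed; a pose out of reach is approached as far as the arm can. A call with a gripper value outside its range is refused whole. "gripper" is the finger opening in cm, from 0 to 8.54, set as the call begins (left out, the last holds). The fingers move at their own pace and stop on an object; "squeeze" is the grip in N (left out, the last holds). Time passes only in rows, so rows that repeat a pose let the fingers close. It gives the time, the measured TCP pose, the force and the opening at its end, in the units of the state.
- r.observe(): the state, without advancing time (a new reading comes with each control period).
- vision.capture(name): name is "scene" or "top" or "wrist"; returns the picture (420x560x3 uint8, blue, green, red); there is no depth.
- vision.camera_params(name): a dict with "intrinsics" (3x3 intrinsics, pixels), "D" ([k1, k2, p1, p2, k3] as OpenCV has them; the pictures are not rectified), "position" and "orientation" of the camera in the world. Camera axes: x right, y down, z forward; pixel columns grow to the right and rows downward; lengths in m; the calibration is good to about 2 mm. A picture is of the moment at which its call begins: read the wrist's pose just before it. camera_params takes no time and is no camera call; for the wrist camera it gives the pose at the moment of the call.
- sign_off(): hands the job in, once; it reports no verdict.
The state is a dict: "time_s": time; "joint_pos": joint angles; "dq": joint speeds; "effort": joint torques, N m; "ee_pos": TCP position; "eef_rot": TCP orientation; "contact_force": force on the tool from outside, world axes, zero at the start; "wrist_torque": the same for the moment, N m; "grip_width": opening from 0.0 (shut) to 1.0 (fully open).
Only numpy, scipy, OpenCV 4.12 (cv2) and the standard library are available. Lean on these libraries where they do the work, as an engineer would, in place of code of your own. Each camera call takes 0.05 s, during which the arm holds its last target.

TASK

Make the bench shaker safe and open its bottle: turn the handle of the isolator box a quarter turn clockwise to off, then swing its lockout hasp fully out past the side of the box. After that swing the shaker's hold-down arm fully aside, clear of the bottle, and then twist the bottle cap anticlockwise to its stop. Leave all four that way, and do not shift or knock over the small jars and the dish standing between box and shaker.

Things in the scene. Friction and masses are not known exactly. Their poses are not given: they have to be found in the camera images.
- isolator: Grey isolator box fixed to the worktop, 140 x 140 mm and 60 mm high, face up, with a black bar handle and a folded steel hasp on its face. Origin at the centre of its underside; its z is up, its x points roughly away from the robot (its yaw varies by about 0.3 rad), y to the left as seen by the robot. It stands to the left or to the right of the shaker.
- iso_handle (a joint): Angle of the isolator's handle about its vertical axis: 0 = on (bar points along the box's +x), growing clockwise seen from above to 1.571 = off, at a stop (bar points along the box's -y). Stays where it is left; turning takes about 0.1 N m. It starts at on, up to 0.1 rad past 0.
- handle_hinge (a point): Point on the handle's axis at the mid height of its bar, 97 mm above the worktop, at x 0, y -26 mm in the box's frame.
- handle_end (a point): Point inside the black handle bar 62 mm from its axis, at mid height of the bar. The bar is 16 mm wide and 26 mm high (84 to 110 mm above the worktop) and reaches 76 mm from the axis on this side and 20 mm on the other.
- iso_hasp (a joint): Angle of the steel lockout hasp about its vertical axis: 0 = folded over the box (pointing along the box's -x), growing clockwise seen from above to 1.571 = fully out, at a stop (pointing along the box's +y, its lug beyond the box's left side). Stays where it is left; turning takes about 0.05 N m. It starts between 0 and 0.2 rad.
- hasp_hinge (a point): Point on the hasp's axis, 90 mm above the worktop, at x 45 mm, y 52 mm in the box's frame (the top of the hasp's pivot is 73 mm above the worktop).
- hasp_lug (a point): Centre of the hasp's upright lug, 70 mm from the hasp's axis, 87 mm above the worktop. The hasp is a flat blade 22 mm wide and 5 mm thick lying 63 to 68 mm above the worktop; the lug is a steel plate across its free end, 7 mm thick along the blade, 36 mm wide across it, its top 100 mm above the worktop, with two dark round padlock eyes.
- shaker: White bench shaker fixed to the worktop, 175 x 130 mm and 45 mm high, with a white bottle clamped upright in a round collar and a steel hold-down arm above it. Origin on the worktop on the bottle's axis; z up, x roughly away from the robot (its yaw varies by about 0.3 rad), y to the left as seen by the robot. The housing reaches from x -66 to 110 mm.
- hold_arm (a joint): Angle of the hold-down arm about its vertical post: 0 = over the bottle (pointing along the shaker's -x), growing clockwise seen from above to 1.8 = fully aside on the shaker's +y side, at a stop. Stays where it is left; turning takes about 0.05 N m. It starts between 0 and 0.2 rad.
- hold_hinge (a point): Point on the arm's axis, 177 mm above the worktop, 85 mm behind the bottle's axis (shaker's x 85 mm, y 0); the post and arm hub end 165 mm above the worktop.
- hold_peg (a point): Mid height of the upright black peg on the free end of the hold-down arm, 113 mm from the arm's axis, 177 mm above the worktop. The peg is 16 mm in diameter and stands 158 to 194 mm above the worktop; the arm below it is a steel bar 18 mm wide, 148 to 159 mm above the worktop.
- bottle_cap (a joint): Angle of the bottle's screw cap: 0 = shut, growing anticlockwise seen from above to 1.5 = open, at a stop (a quarter-turn cap that stays on the bottle and does not rise). Stays where it is left; turning takes about 0.12 N m. It starts between 0 and 0.1 rad.
- cap_top (a point): Centre of the top of the round grey ribbed screw cap, 55 mm over the ribs and 26 mm high, its top 145 mm above the worktop, on the bottle's axis.
- sample_jar1: Clear jar with white cap, 33 mm wide, 55 mm high, loose, a bystander; origin at the centre of its underside.
- sample_jar2: Another such jar, a bystander; origin at the centre of its underside.
- sample_jar3: Another such jar, a bystander; origin at the centre of its underside.
- petri_dish: Round clear dish, 64 mm wide, 18 mm high, loose, between the isolator box and the shaker, a bystander; origin at the centre of its underside.

How it is judged:
By the outcome, as a careful person would: the job done as asked, in the order asked, and still so for the second after the job is handed in, with the robot touching nothing.
It also fails if it takes over 72 s, if anything falls off the work surface, if the arm or the gripper's body presses on something with over 40 N, if the wrist force passes 120 N, or if a joint passes its speed limit or range.

## Working session

There is one attempt and no reset: what is moved stays moved. The work goes in short steps, Python scripts to look and compute and a tool call to move; the robot and the scene stay as the last step left them, time stands still between calls to the robot, and variables do not carry over. Pictures are saved under pics/ and viewed, and the job is handed in when it is done.

Besides the shell and the picture viewer there is one more tool, called after "Request:" in YAML: its name, and indented under it one key for each argument. play_rows: Moves the arm, as the interface text tells. Its arguments: {"type":"object","properties":{"series":{"type":"array"},"gripper":{"type":"number"},"squeeze":{"type":"number"}},"required":["series"]}

```bash
ls; mkdir -p pics; python3 - <<'E'
from plant import r,vision
import cv2,numpy as np
np.set_printoptions(precision=4,suppress=True)
for n in("scene","top","wrist"):
    p=vision.camera_params(n); cv2.imwrite(f"pics/{n}0.png",vision.capture(n)); print(n,p)
print(r.observe(), r.grip_depth)
E
```

```text
pics
scene {'intrinsics': array([[467.7756,   0.    , 280.4607],
       [  0.    , 467.7756, 195.883 ],
       [  0.    ,   0.    ,   1.    ]]), 'D': array([0.0077, 0.    , 0.    , 0.    , 0.    ]), 'position': array([ 0.1455, -0.6485,  0.7926]), 'orientation': array([[ 0.8884, -0.2686,  0.3724],
       [-0.4587, -0.5523,  0.6961],
       [ 0.0187, -0.7892, -0.6139]])}
top {'intrinsics': array([[464.7067,   0.    , 287.1064],
       [  0.    , 464.7067, 216.1627],
       [  0.    ,   0.    ,   1.    ]]), 'D': array([-0.008,  0.   ,  0.   ,  0.   ,  0.   ]), 'position': array([0.4011, 0.0521, 1.323 ]), 'orientation': array([[-0.016 , -0.9938,  0.11  ],
       [-0.9994,  0.0192,  0.0277],
       [-0.0296, -0.1095, -0.9935]])}
wrist {'intrinsics': array([[313.0455,   0.    , 280.3691],
       [  0.    , 313.0455, 207.3147],
       [  0.    ,   0.    ,   1.    ]]), 'D': array([-0.0701,  0.    ,  0.    ,  0.    ,  0.    ]), 'position': array([0.1214, 0.6193, 0.3733]), 'orientation': array([[ 0.32  ,  0.8948,  0.3113],
       [ 0.9474, -0.3017, -0.1066],
       [-0.0014,  0.329 , -0.9443]])}
{'time_s': 0.15, 'joint_pos': array([-65.232 ,  29.1164, -13.6106,  85.9948,   7.203 ,  65.8277,
        -8.8706]), 'dq': array([ 0.0251, -0.1049,  0.0345, -0.2011, -0.0045, -0.0298,  0.0758]), 'effort': array([ -0.0033, -62.1013,  -2.1897, -24.9842,   0.0126,   0.0091,
         0.    ]), 'ee_pos': array([0.2006, 0.5915, 0.2306]), 'eef_rot': array([[-0.9471,  0.321 , -0.0004],
       [ 0.321 ,  0.9471, -0.0013],
       [-0.    , -0.0014, -1.    ]]), 'contact_force': array([-0.4077, -0.2713, -0.1869]), 'wrist_torque': array([-0.0636, -0.0211,  0.0261]), 'grip_width': 0.9990753587964754} 0.0187
```

View pics/top0.png

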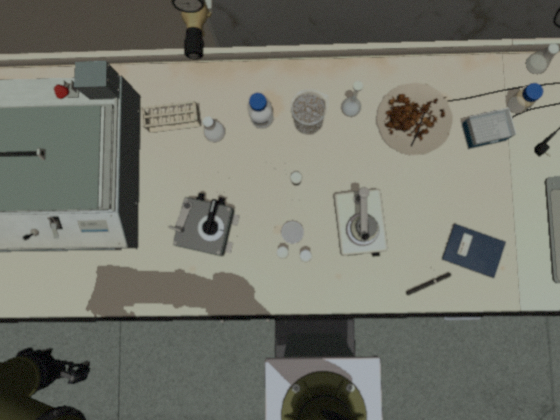

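View pics/scene0.png

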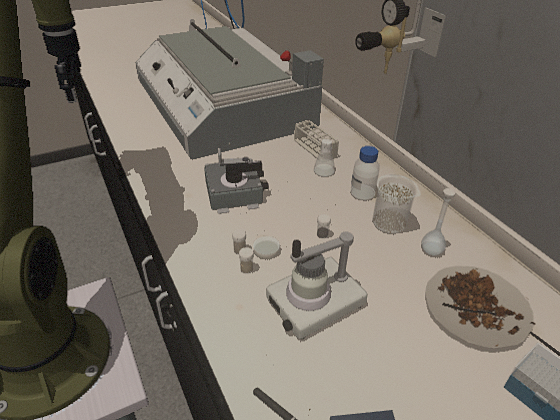

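```bash
cat > h.py <<'E'
import cv2,numpy as np
from plant import r,vision
np.set_printoptions(precision=4,suppress=True)
def ray(n,uv,p=None):
    p=p or vision.camera_params(n)
    q=cv2.undistortPoints(np.array([[uv]],float),p["intrinsics"],p["D"])[0,0]
    return np.array(p["position"]),np.array(p["orientation"])@np.r_[q,1]
def onz(n,uv,z,p=None):
    o,d=ray(n,uv,p); return o+d*(z-o[2])/d[2]
def proj(n,P,p=None):
    p=p or vision.camera_params(n)
    R=np.array(p["orientation"]).T; 
    return cv2.projectPoints(np.array(P,float).reshape(-1,3),cv2.Rodrigues(R)[0],-R@np.array(p["position"]),p["intrinsics"],p["D"])[0][:,0]
E
python3 - <<'E'
import cv2
a=cv2.imread("pics/top0.png")
b=cv2.resize(a[180:270,160:250],None,fx=6,fy=6,interpolation=cv2.INTER_CUBIC)
cv2.imwrite("pics/t_iso.png",b)
b=cv2.resize(a[170:270,270:400],None,fx=6,fy=6,interpolation=cv2.INTER_CUBIC)
cv2.imwrite("pics/t_sh.png",b)
a=cv2.imread("pics/scene0.png")
b=cv2.resize(a[130:340,190:390],None,fx=2.8,fy=2.8,interpolation=cv2.INTER_CUBIC)
cv2.imwrite("pics/s_.png",b)
E
```

```text
(no output)
```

View pics/t_iso.png

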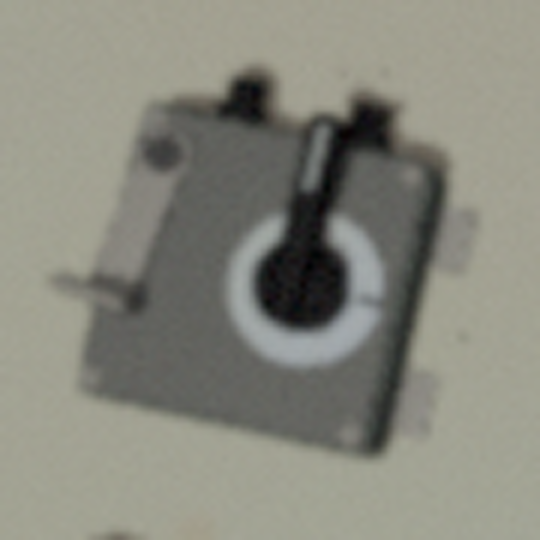

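View pics/t_sh.png

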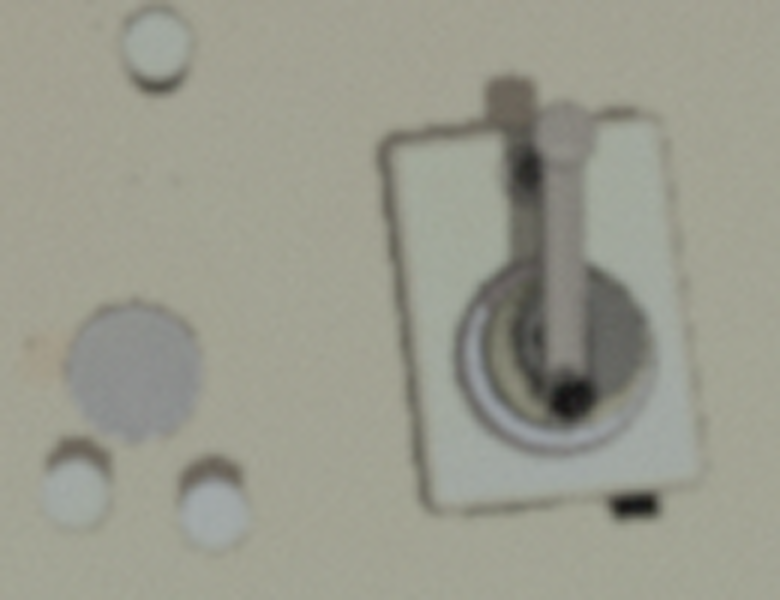

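View pics/s_.png

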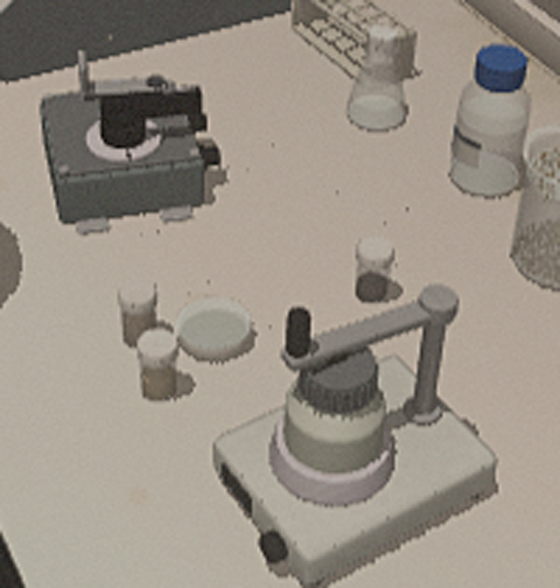

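```bash
python3 - <<'E'
from h import *
f=lambda u,v,x0,y0,z:onz("top",((u+.5)/6-.5+x0,(v+.5)/6-.5+y0),z)
I=[f(u,v,160,180,.06) for u,v in [(150,103),(442,155),(377,455),(83,390)]]
I=np.array(I);print(I,I.mean(0),[np.linalg.norm(I[i]-I[i-1]) for i in range(4)])
fx=(I[0]+I[1]-I[2]-I[3]);yi=np.arctan2(fx[1],fx[0]);fy=I[0]+I[3]-I[1]-I[2];print("yaw",yi,np.arctan2(-fy[0],fy[1]))
c=I.mean(0)[:2]
def rot(a):return np.array([[np.cos(a),-np.sin(a)],[np.sin(a),np.cos(a)]])
print("handle axis pred",c+rot(yi)@[0,-.026],"meas hub",f(300,280,160,180,.110),"ring",f(305,287,160,180,.062))
print("bar tip",f(325,122,160,180,.11))
print("hasp axis pred",c+rot(yi)@[.045,.052],"meas",f(163,152,160,180,.073),"lug top",f(98,290,160,180,.1),f(60,280,160,180,.1),f(138,300,160,180,.08))
S=np.array([f(u,v,270,170,.045) for u,v in [(382,138),(660,113),(702,485),(430,512)]])
print(S,[np.linalg.norm(S[i]-S[i-1]) for i in range(4)])
fx=S[0]+S[1]-S[2]-S[3];ys=np.arctan2(fx[1],fx[0]);fy=S[0]+S[3]-S[1]-S[2];print("yaw",ys,np.arctan2(-fy[0],fy[1]))
m=S.mean(0)[:2]; b=m-rot(ys)@[.022,0]
print("bottle",b,"hinge pred",b+rot(ys)@[.085,0],"meas",f(565,130,270,170,.165),"peg",f(572,393,270,170,.194), "cap centre?",f(590,335,270,170,.145))
for n,u,v,z in [("j3",157,45,.055),("dish",135,370,.018),("j1",75,493,.055),("j2",215,515,.055)]: print(n,f(u,v,270,170,z))
E
```

```text
[[0.6004 0.3702 0.06  ]
 [0.5735 0.2351 0.06  ]
 [0.4368 0.2651 0.06  ]
 [0.4686 0.4    0.06  ]] [0.5198 0.3176 0.06  ] [np.float64(0.13511214902546168), np.float64(0.13780976758090674), np.float64(0.13996778114659728), np.float64(0.13851349285079767)]
yaw -0.21910977787507 -0.21417304918527294
handle axis pred [0.5142 0.2922] meas hub [0.5126 0.2906 0.11  ] ring [0.5137 0.2977 0.062 ]
bar tip [0.5824 0.2797 0.11  ]
hasp axis pred [0.5751 0.3586] meas [0.5757 0.3608 0.073 ] lug top [0.5107 0.3827 0.1   ] [0.5155 0.3998 0.1   ] [0.5076 0.3699 0.08  ]
[[ 0.6059 -0.0415  0.045 ]
 [ 0.6149 -0.1698  0.045 ]
 [ 0.4432 -0.1824  0.045 ]
 [ 0.4331 -0.0587  0.045 ]] [np.float64(0.1736474100302342), np.float64(0.1286897236458152), np.float64(0.17213806052261577), np.float64(0.12415369560090521)]
yaw 0.08609464291664998 0.07584855745370647
bottle [ 0.5024 -0.115 ] hinge pred [ 0.5871 -0.1077] meas [ 0.5885 -0.1092  0.165 ] peg [ 0.4763 -0.1043  0.194 ] cap centre? [ 0.5039 -0.1195  0.145 ]
j3 [0.6499 0.0617 0.055 ]
dish [0.5025 0.0751 0.018 ]
j1 [0.4442 0.1027 0.055 ]
j2 [0.4332 0.0394 0.055 ]
```

```bash
cat >> h.py <<'E'
from scipy.spatial.transform import Rotation as Ro
def Ry(a): # tool down, tool y at world heading a (deg)
    a=np.deg2rad(a); y=np.array([np.cos(a),np.sin(a),0]); z=np.array([0,0,-1.]); return np.c_[np.cross(y,z),y,z]
import json
def cur():
    o=r.observe(); return np.array(o["ee_pos"]),np.array(o["eef_rot"])
def rows(targets,base=None):
    """targets: list of (x,y,z,heading). returns rows relative to base pose"""
    p,R=base or cur(); out=[]
    for x,y,z,a in targets:
        d=R.T@(np.array([x,y,z])-p)*100; w=Ro.from_matrix(R.T@Ry(a)).as_rotvec(degrees=True)
        out.append([round(float(v),2) for v in d]+[round(float(v),1) for v in w])
    for o in out: print(o)
    return out
def path(t,n,base=None,a0=None):
    """free move, n rows linear to t; heading interpolated from a0"""
    p,R=base or cur(); h=np.rad2deg(np.arctan2(R[1,1],R[0,1])) if a0 is None else a0
    s=np.r_[p,h]; t=np.array(t,float); rows([s+(t-s)*(i+1)/n for i in range(n)],(p,R))
E
python3 - <<'E'
from h import *
for uv in [(139,80),(139,160),(137,245),(126,247),(118,80)]: print(onz("top",uv,0),onz("top",uv,.2))
for uv in [(190,150),(320,118)]: print(onz("scene",uv,0))
hi=np.array([.5138,.2915]);
def ht(th,r=.055,off=.019):
    t=np.deg2rad(th); return hi+r*np.array([np.cos(t),np.sin(t)])+off*np.array([-np.sin(t),np.cos(t)])
print(ht(-11,off=.04))
p=ht(-11,off=.04)
path([*p,.2,-11],12)
E
```

```text
[0.9663 0.5261 0.    ] [0.8809 0.4544 0.2   ]
[0.7218 0.5211 0.    ] [0.6733 0.4502 0.2   ]
[0.4724 0.5221 0.    ] [0.4617 0.4511 0.2   ]
[0.4672 0.554  0.    ] [0.4572 0.4781 0.2   ]
[0.9683 0.5898 0.    ] [0.8825 0.5085 0.2   ]
[0.4785 0.5826 0.    ]
[0.9565 0.5863 0.    ]
[0.5754 0.3203]
[-3.68, -1.14, 0.26, -0.1, 0.0, 6.9]
[-7.37, -2.28, 0.51, -0.1, 0.0, 13.7]
[-11.05, -3.41, 0.77, -0.1, 0.0, 20.6]
[-14.74, -4.55, 1.03, -0.1, 0.0, 27.4]
[-18.42, -5.69, 1.28, -0.1, 0.0, 34.3]
[-22.1, -6.83, 1.54, -0.1, 0.0, 41.1]
[-25.79, -7.97, 1.8, -0.1, 0.0, 48.0]
[-29.47, -9.1, 2.05, -0.1, 0.0, 54.9]
[-33.16, -10.24, 2.31, -0.1, 0.0, 61.7]
[-36.84, -11.38, 2.57, -0.1, 0.0, 68.6]
[-40.53, -12.52, 2.82, -0.1, 0.1, 75.4]
[-44.21, -13.65, 3.08, -0.1, 0.1, 82.3]
```

```bash
python3 - <<'E'
import cv2,numpy as np
a=cv2.imread("pics/top0.png")[50:270,60:180]
b=cv2.imread("pics/scene0.png")[20:170,120:330]
A=cv2.resize(a,None,fx=2.5,fy=2.5,interpolation=cv2.INTER_CUBIC);B=cv2.resize(b,None,fx=2.3,fy=2.3,interpolation=cv2.INTER_CUBIC)
c=np.zeros((550,A.shape[1]+B.shape[1],3),np.uint8);c[:A.shape[0],:A.shape[1]]=A;c[:B.shape[0],A.shape[1]:]=B
print(A.shape,B.shape);cv2.imwrite("pics/cf.png",c)
E
```

```text
(550, 300, 3) (345, 483, 3)
```

View pics/cf.png

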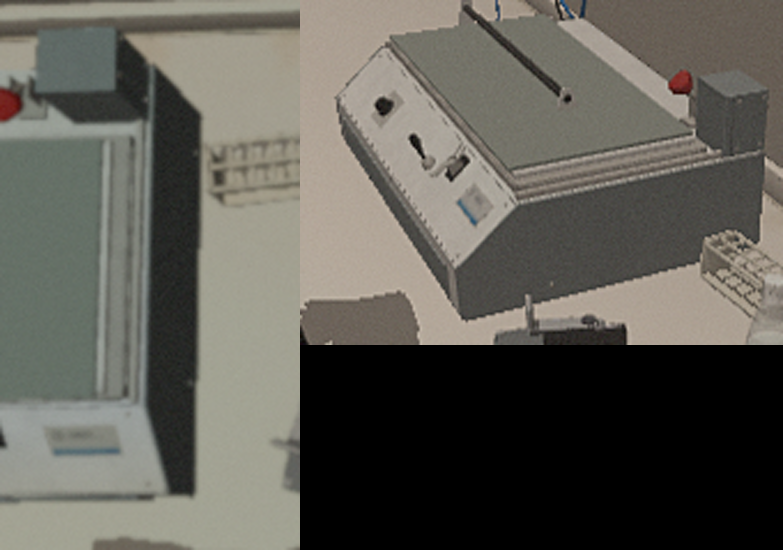

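Request:
play_rows:
  series: [-3.68,-1.14,0.26,-0.1,0,6.9,-7.37,-2.28,0.51,-0.1,0,13.7,-11.05,-3.41,0.77,-0.1,0,20.6,-14.74,-4.55,1.03,-0.1,0,27.4,-18.42,-5.69,1.28,-0.1,0,34.3]
  gripper: 0

```text
time_s: 0.57
ee_pos: [0.358, 0.4775, 0.2182]
eef_rot: [[-0.597, 0.802, 0.001], [0.802, 0.597, 0.001], [0.0, 0.001, -1.0]]
contact_force: [0.2, 0.5, 0.2]
grip_width: 0.299
```

```bash
cat >> h.py <<'E'
hi=np.array([.5138,.2915])
hs=np.array([.5755,.3597]); ho=np.array([.588,-.1085])
def P(c,th,r,off):
    t=np.deg2rad(th); return c+r*np.array([np.cos(t),np.sin(t)])+off*np.array([-np.sin(t),np.cos(t)])
E
python3 - <<'E'
from h import *
print(r.observe()["ee_pos"])
path([*P(hi,-10,.052,.04),.2,-10],9)
E
```

```text
[0.358  0.4775 0.2182]
[-2.81, 0.87, 0.2, 0.1, -0.0, 5.2]
[-5.61, 1.75, 0.41, 0.1, -0.0, 10.4]
[-8.42, 2.62, 0.61, 0.1, -0.0, 15.6]
[-11.23, 3.5, 0.81, 0.1, -0.0, 20.7]
[-14.03, 4.37, 1.01, 0.1, -0.0, 25.9]
[-16.84, 5.25, 1.22, 0.1, -0.0, 31.1]
[-19.64, 6.12, 1.42, 0.1, -0.0, 36.3]
[-22.45, 7.0, 1.62, 0.1, -0.0, 41.5]
[-25.26, 7.87, 1.82, 0.1, -0.1, 46.7]
```

Request:
play_rows:
  series: [-5.6,1.75,0.4,0.1,0,7,-11.2,3.5,0.8,0.1,0,14,-16.8,5.2,1.2,0.1,0,21,-22.4,7,1.6,0.1,0,28,-25.3,7.9,1.8,0.1,0,35]

```text
time_s: 0.98
ee_pos: [0.5269, 0.3562, 0.2041]
eef_rot: [[-0.029, 1.0, -0.001], [1.0, 0.029, 0.001], [0.001, -0.001, -1.0]]
contact_force: [0.5, 0.7, 0.1]
grip_width: -0.004
```

```bash
python3 - <<'E'
from h import *
print(r.observe()["ee_pos"])
path([*P(hi,-10,.052,.04),.085,-10],4)
E
```

```text
[0.5269 0.3562 0.2041]
[-0.89, 1.1, 2.98, -0.0, -0.0, 2.9]
[-1.78, 2.21, 5.95, -0.0, -0.0, 5.8]
[-2.67, 3.31, 8.93, -0.0, -0.0, 8.7]
[-3.57, 4.42, 11.91, -0.1, -0.0, 11.6]
```

Request:
play_rows:
  series: [-3.6,4.4,0,0,0,6,-3.6,4.4,4,0,0,11.6,-3.6,4.4,8,0,0,11.6,-3.6,4.4,11.9,0,0,11.6,-3.6,4.4,11.9,0,0,11.6]

```text
time_s: 1.4
ee_pos: [0.5662, 0.3206, 0.0771]
eef_rot: [[0.168, 0.986, -0.013], [0.986, -0.168, -0.006], [-0.008, -0.011, -1.0]]
contact_force: [-1.1, -0.7, -0.3]
grip_width: -0.003
```

```bash
python3 - <<'E'
from h import *
cv2.imwrite("pics/w1.png",vision.capture("wrist"))
p,R=cur();print(p,R)
S=(p,R)
rows([(*P(hi,-11-(i-1)*7 if i>1 else -11,.052,[.03,.021,.019,.017,.017][i]),.085,-11-max(0,i-1)*7) for i in range(5)])
E
```

```text
[0.5679 0.3219 0.0813] [[ 0.167   0.9859 -0.0087]
 [ 0.9859 -0.1671 -0.0036]
 [-0.005  -0.008  -1.    ]]
[-1.03, 0.44, -0.37, -0.5, 0.3, 1.4]
[-1.93, 0.42, -0.37, -0.5, 0.3, 1.4]
[-2.78, 0.59, -0.36, -0.4, 0.3, 8.4]
[-3.64, 0.64, -0.36, -0.4, 0.3, 15.4]
[-4.31, 0.63, -0.36, -0.4, 0.4, 22.4]
```

View pics/w1.png

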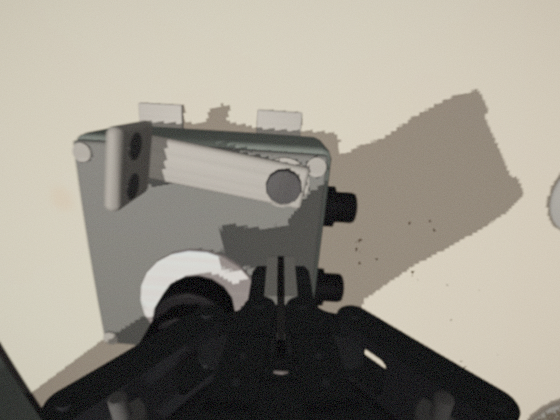

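```bash
cat >> h.py <<'E'
def arc(c,h0,h1,n,rr,off,z,base,flip=False,offs=None):
    T=[]
    for i in range(n):
        h=h0+(h1-h0)*(i+1)/n
        T.append((*P(c,h,rr,off),z,h+(180 if flip else 0)))
    rows(T,base); return (np.array(T[-1][:3]),Ry(T[-1][3]))
E
python3 - <<'E'
from h import *
b=(np.r_[P(hi,-10,.052,.04),.085],Ry(-10))
print('A');b=(lambda T:(rows(T,b),(np.array(T[-1][:3]),Ry(T[-1][3])))[1])([(*P(hi,h,.052,o),.084,h) for h,o in [(-11,.03),(-11,.022),(-13,.019),(-18,.019),(-23,.019)]])
for k in range(4):
    print(k);h0=-23-k*20;b=arc(hi,h0,h0-20,5,.052,.019,.084,b)
E
```

```text
A
[-1.09, 0.05, 0.1, 0.0, 0.0, 1.0]
[-1.89, 0.04, 0.1, 0.0, 0.0, 1.0]
[-2.37, 0.09, 0.1, 0.0, 0.0, 3.0]
[-2.84, 0.21, 0.1, 0.0, 0.0, 8.0]
[-3.32, 0.29, 0.1, 0.0, 0.0, 13.0]
0
[-0.37, 0.12, 0.0, 0.0, 0.0, 4.0]
[-0.74, 0.21, 0.0, 0.0, 0.0, 8.0]
[-1.12, 0.28, 0.0, 0.0, 0.0, 12.0]
[-1.51, 0.32, 0.0, 0.0, 0.0, 16.0]
[-1.89, 0.34, 0.0, 0.0, 0.0, 20.0]
1
[-0.37, 0.12, 0.0, 0.0, 0.0, 4.0]
[-0.74, 0.21, 0.0, 0.0, 0.0, 8.0]
[-1.12, 0.28, 0.0, 0.0, 0.0, 12.0]
[-1.51, 0.32, 0.0, 0.0, 0.0, 16.0]
[-1.89, 0.34, 0.0, 0.0, 0.0, 20.0]
2
[-0.37, 0.12, 0.0, 0.0, 0.0, 4.0]
[-0.74, 0.21, 0.0, 0.0, 0.0, 8.0]
[-1.12, 0.28, 0.0, 0.0, 0.0, 12.0]
[-1.51, 0.32, 0.0, 0.0, 0.0, 16.0]
[-1.89, 0.34, 0.0, 0.0, 0.0, 20.0]
3
[-0.37, 0.12, 0.0, 0.0, 0.0, 4.0]
[-0.74, 0.21, 0.0, 0.0, 0.0, 8.0]
[-1.12, 0.28, 0.0, 0.0, 0.0, 12.0]
[-1.51, 0.32, 0.0, 0.0, 0.0, 16.0]
[-1.89, 0.34, 0.0, 0.0, 0.0, 20.0]
```

Request:
play_rows:
  series: [-1.09,0.05,0.1,0,0,1,-1.89,0.04,0.1,0,0,1,-2.37,0.09,0.1,0,0,3,-2.84,0.21,0.1,0,0,8,-3.32,0.29,0.1,0,0,13]

```text
time_s: 1.87
ee_pos: [0.569, 0.2906, 0.087]
eef_rot: [[0.39, 0.921, 0.003], [0.921, -0.39, 0.004], [0.005, 0.001, -1.0]]
contact_force: [-0.7, 3.0, 0.6]
grip_width: 0.002
```

Request:
play_rows:
  series: [-0.37,0.12,0,0,0,4,-0.74,0.21,0,0,0,8,-1.12,0.28,0,0,0,12,-1.51,0.32,0,0,0,16,-1.89,0.34,0,0,0,20]

```text
time_s: 2.28
ee_pos: [0.565, 0.2722, 0.087]
eef_rot: [[0.681, 0.732, 0.003], [0.732, -0.681, 0.004], [0.005, -0.001, -1.0]]
contact_force: [0.5, 2.2, -0.1]
grip_width: -0.002
```

```bash
python3 - <<'E'
from h import *
print(P(hi,-43,.052,.019),r.observe()["contact_force"])
a=vision.capture("top")
cv2.imwrite("pics/t1.png",cv2.resize(a[150:300,130:330],None,fx=3.5,fy=3.5))
E
```

```text
[0.5648 0.2699] [ 0.5335  2.247  -0.1408]
```

View pics/t1.png

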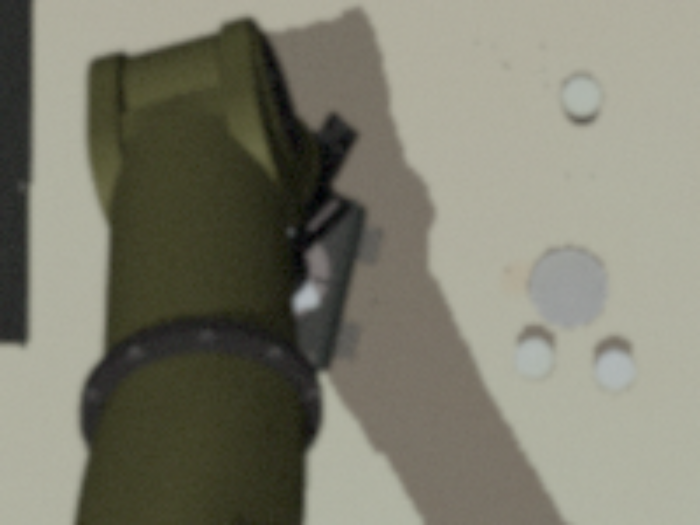

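```bash
python3 - <<'E'
from h import *
o1,d1=ray("top",(118.5,210));o2,d2=ray("scene",(214.3,109.5))
A=np.c_[d1,-d2];s=np.linalg.lstsq(A,o2-o1,rcond=None)[0];print(o1+s[0]*d1,o2+s[1]*d2)
E
```

```text
[0.5546 0.5167 0.1552] [0.5466 0.5195 0.1553]
```

Request:
play_rows:
  series: [-0.37,0.12,0,0,0,4,-0.74,0.21,0,0,0,8,-1.12,0.28,0,0,0,12,-1.51,0.32,0,0,0,16,-1.89,0.34,0,0,0,20]

```text
time_s: 2.75
ee_pos: [0.555, 0.2558, 0.0866]
eef_rot: [[0.889, 0.457, 0.003], [0.457, -0.889, 0.004], [0.005, -0.002, -1.0]]
contact_force: [0.9, 2.8, 1.1]
grip_width: -0.002
```

Request:
play_rows:
  series: [-0.37,0.12,0,0,0,4,-0.74,0.21,0,0,0,8,-1.12,0.28,0,0,0,12,-1.51,0.32,0,0,0,16,-1.89,0.34,0,0,0,20]

```text
time_s: 3.17
ee_pos: [0.5398, 0.2438, 0.0865]
eef_rot: [[0.992, 0.125, 0.003], [0.125, -0.992, 0.003], [0.004, -0.003, -1.0]]
contact_force: [0.6, 2.4, -0.8]
grip_width: 0.003
```

Request:
play_rows:
  series: [-0.37,0.12,0,0,0,4,-0.74,0.21,0,0,0,8,-1.12,0.28,0,0,0,12,-1.51,0.32,0,0,0,16,-1.7,0.34,0,0,0,18]

```text
time_s: 3.58
ee_pos: [0.5231, 0.238, 0.0864]
eef_rot: [[0.982, -0.188, 0.003], [-0.188, -0.982, 0.003], [0.002, -0.004, -1.0]]
contact_force: [0.9, 1.4, 0.8]
grip_width: 0.002
```

Request:
play_rows:
  series: [-0.18,0.06,0,0,0,2,-0.36,0.09,0,0,0,2,-0.5,0.1,0,0,0,2,-0.6,0.1,0,0,0,2]

```text
time_s: 3.92
ee_pos: [0.5179, 0.2378, 0.0858]
eef_rot: [[0.976, -0.218, 0.004], [-0.218, -0.976, 0.002], [0.003, -0.003, -1.0]]
contact_force: [6.0, -0.8, 2.7]
grip_width: 0.002
```

Request:
play_rows:
  series: [-0.2,0,0,0,0,0,-0.3,0,0,0,0,0,-0.3,0,0,0,0,0]

```text
time_s: 4.17
ee_pos: [0.5178, 0.2378, 0.0859]
eef_rot: [[0.976, -0.219, 0.009], [-0.219, -0.976, 0.001], [0.009, -0.003, -1.0]]
contact_force: [10.6, -1.7, 0.6]
grip_width: 0.004
```

Request:
play_rows:
  series: [1,0,0,0,0,0,2,0,0,0,0,0,2.5,0,-3,0,0,0,2.5,0,-7,0,0,0,2.5,0,-10,0,0,0]

```text
time_s: 4.58
ee_pos: [0.5377, 0.2321, 0.1859]
eef_rot: [[0.976, -0.219, -0.002], [-0.219, -0.976, -0.0], [-0.002, 0.001, -1.0]]
contact_force: [0.6, -0.3, 0.7]
grip_width: 0.0
```

```bash
python3 - <<'E'
from h import *
p,R=cur();print(p, R)
a0=-102.5
t=P(hs,160,.062,.055); print(t)
path([*t,.18,-200],14,a0=a0)
E
```

```text
[0.5377 0.2321 0.1859] [[ 0.9757 -0.2192 -0.0019]
 [-0.2192 -0.9757 -0.0004]
 [-0.0018  0.0009 -1.    ]]
[0.4984 0.3292]
[-0.43, -0.62, 0.04, 0.1, 0.1, 6.8]
[-0.85, -1.23, 0.08, 0.1, 0.1, 13.8]
[-1.28, -1.85, 0.13, 0.1, 0.1, 20.7]
[-1.7, -2.46, 0.17, 0.1, 0.1, 27.7]
[-2.13, -3.08, 0.21, 0.1, 0.1, 34.7]
[-2.56, -3.69, 0.25, 0.1, 0.1, 41.6]
[-2.98, -4.31, 0.29, 0.1, 0.1, 48.6]
[-3.41, -4.92, 0.34, 0.1, 0.1, 55.6]
[-3.83, -5.54, 0.38, 0.1, 0.1, 62.5]
[-4.26, -6.16, 0.42, 0.1, 0.1, 69.5]
[-4.69, -6.77, 0.46, 0.1, 0.1, 76.4]
[-5.11, -7.39, 0.51, 0.1, 0.0, 83.4]
[-5.54, -8.0, 0.55, 0.1, 0.0, 90.4]
[-5.96, -8.62, 0.59, 0.1, 0.0, 97.3]
```

```bash
python3 - <<'E'
from h import *
print(r.observe()["joint_pos"])
t=P(hs,160,.062,.055); print(t)
path([*t,.18,-20],12,a0=-102.5)
E
```

```text
[ -50.0137   32.5785   39.8411   96.2984  -23.5065   59.8876 -105.2132]
[0.4984 0.3292]
[-0.5, -0.72, 0.05, 0.0, 0.1, -7.0]
[-0.99, -1.44, 0.1, 0.0, 0.1, -13.9]
[-1.49, -2.15, 0.15, 0.0, 0.1, -20.8]
[-1.99, -2.87, 0.2, 0.0, 0.1, -27.7]
[-2.49, -3.59, 0.25, 0.0, 0.1, -34.5]
[-2.98, -4.31, 0.29, 0.0, 0.1, -41.4]
[-3.48, -5.03, 0.34, 0.0, 0.1, -48.3]
[-3.98, -5.74, 0.39, -0.0, 0.1, -55.2]
[-4.47, -6.46, 0.44, -0.0, 0.1, -62.0]
[-4.97, -7.18, 0.49, -0.0, 0.1, -68.9]
[-5.47, -7.9, 0.54, -0.0, 0.1, -75.8]
[-5.96, -8.62, 0.59, -0.0, 0.1, -82.7]
```

Request:
play_rows:
  series: [-0.5,-0.72,0.05,0,0,-7,-1,-1.44,0.1,0,0,-14,-1.5,-2.15,0.15,0,0,-21,-2,-2.87,0.2,0,0,-28,-2.5,-3.6,0.25,0,0,-35]

```text
time_s: 5.0
ee_pos: [0.5204, 0.2736, 0.1815]
eef_rot: [[0.922, 0.387, -0.002], [0.387, -0.922, 0.0], [-0.002, -0.001, -1.0]]
contact_force: [0.3, 0.0, -0.5]
grip_width: 0.002
```

```bash
python3 - <<'E'
from h import *
print(r.observe()["joint_pos"],cur())
t=P(hs,160,.062,.055); 
path([*t,.18,-20],7)
E
```

```text
[-48.5531  30.777   29.6196  96.2111 -17.4776  57.777  -80.214 ] (array([0.5204, 0.2736, 0.1815]), array([[ 0.9222,  0.3866, -0.0024],
       [ 0.3866, -0.9223,  0.0003],
       [-0.0021, -0.0012, -1.    ]]))
[0.02, -0.85, 0.02, -0.1, 0.1, -6.8]
[0.04, -1.71, 0.05, -0.1, 0.1, -13.5]
[0.05, -2.56, 0.07, -0.1, 0.1, -20.3]
[0.07, -3.41, 0.09, -0.1, 0.1, -27.0]
[0.09, -4.27, 0.12, -0.1, 0.1, -33.8]
[0.11, -5.12, 0.14, -0.1, 0.1, -40.5]
[0.12, -5.98, 0.16, -0.1, 0.1, -47.3]
```

Request:
play_rows:
  series: [0,-0.85,0,0,0,-7,0,-1.7,0,0,0,-14,0,-2.6,0,0,0,-21,0.1,-3.4,0,0,0,-28,0.1,-4.3,0.1,0,0,-35]

```text
time_s: 5.42
ee_pos: [0.5053, 0.3136, 0.1807]
eef_rot: [[0.534, 0.846, -0.002], [0.846, -0.534, 0.0], [-0.001, -0.002, -1.0]]
contact_force: [0.4, -0.3, -0.1]
grip_width: -0.004
```

Request:
play_rows:
  series: [-0.5,-1,0,0,0,-6,-1,-1.4,0,0,0,-12,-1,-1.4,0,0,0,-12]

```text
time_s: 5.67
ee_pos: [0.4869, 0.3125, 0.1805]
eef_rot: [[0.347, 0.938, -0.003], [0.938, -0.347, -0.0], [-0.001, -0.003, -1.0]]
contact_force: [-0.3, -1.1, -0.5]
grip_width: -0.002
```

```bash
python3 - <<'E'
from h import *
p,R=cur();print(p,R)
a=vision.capture("wrist");cv2.imwrite("pics/w2.png",a)
a=vision.capture("top");cv2.imwrite("pics/t2.png",cv2.resize(a[150:300,130:330],None,fx=3.5,fy=3.5))
t=P(hs,160,.062,.055); print(t)
path([*t,.085,-20],4)
E
```

```text
[0.4869 0.3125 0.1805] [[ 0.3469  0.9379 -0.0033]
 [ 0.9379 -0.3469 -0.0001]
 [-0.0012 -0.0031 -1.    ]]
[0.4984 0.3292]
[0.48, 0.09, 2.4, -0.1, -0.0, -0.2]
[0.96, 0.17, 4.79, -0.1, -0.0, -0.4]
[1.44, 0.26, 7.19, -0.1, -0.0, -0.6]
[1.93, 0.34, 9.58, -0.1, -0.0, -0.8]
```

View pics/w2.png

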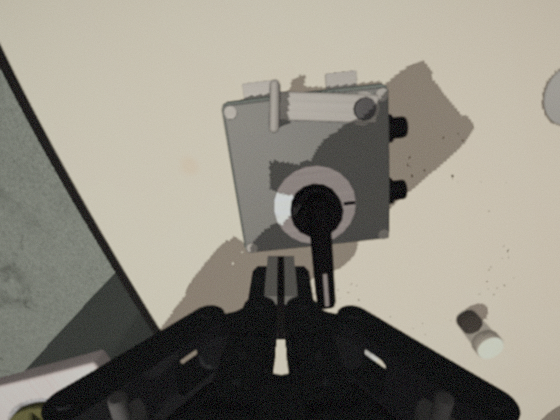

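View pics/t2.png

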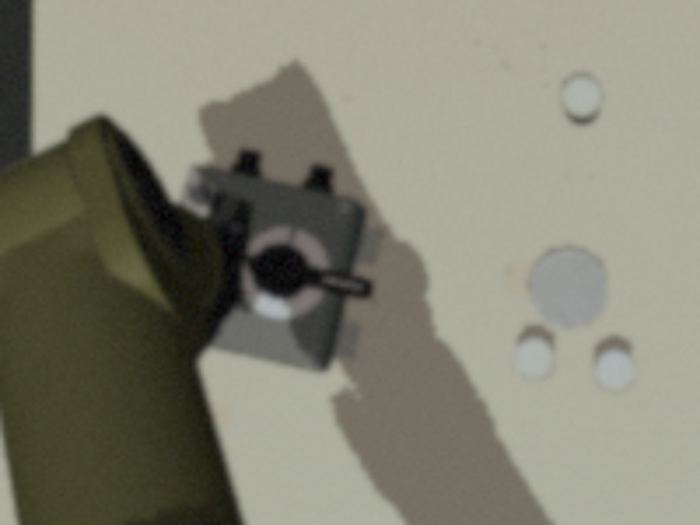

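```bash
python3 - <<'E'
from h import *
p,R=cur()
def go(T,b): rows(T,b); return (np.array(T[-1][:3]),Ry(T[-1][3]))
D=[(*P(hs,160,.062,.045),z,-20) for z in (.165,.13,.1,.085,.085)]
b=go(D,(p,R)); print()
b=go([(*P(hs,h,.062,o),.085,h-180) for h,o in [(160,.037),(160,.031),(157,.029),(153,.029),(149,.029)]],b)
print(); arc(hs,149,129,5,.062,.029,.085,b,True)
E
```

```text
[2.93, 0.32, 1.58, -0.1, -0.0, -0.8]
[2.93, 0.32, 5.08, -0.1, -0.0, -0.8]
[2.93, 0.33, 8.08, -0.1, -0.0, -0.8]
[2.93, 0.33, 9.58, -0.1, -0.0, -0.8]
[2.93, 0.33, 9.58, -0.1, -0.0, -0.8]

[0.8, 0.0, 0.0, 0.0, 0.0, 0.0]
[1.4, -0.0, 0.0, 0.0, 0.0, 0.0]
[1.93, -0.14, 0.0, 0.0, 0.0, 3.0]
[2.38, -0.31, 0.0, 0.0, 0.0, 7.0]
[2.84, -0.44, 0.0, 0.0, 0.0, 11.0]

[0.44, -0.19, 0.0, 0.0, 0.0, 4.0]
[0.89, -0.34, 0.0, 0.0, 0.0, 8.0]
[1.35, -0.47, 0.0, 0.0, 0.0, 12.0]
[1.82, -0.56, 0.0, 0.0, 0.0, 16.0]
[2.3, -0.62, 0.0, 0.0, 0.0, 20.0]
```

Request:
play_rows:
  series: [2.93,0.32,1,0,0,-0.8,2.93,0.32,5,0,0,-0.8,2.93,0.33,8,0,0,-0.8,2.93,0.33,9.6,0,0,-0.8,2.93,0.33,9.6,0,0,-0.8]

```text
time_s: 6.18
ee_pos: [0.5, 0.3377, 0.0807]
eef_rot: [[0.342, 0.94, -0.006], [0.94, -0.342, -0.004], [-0.006, -0.005, -1.0]]
contact_force: [-0.5, 0.3, -0.6]
grip_width: -0.003
```

Request:
play_rows:
  series: [0.8,0,0,0,0,0,1.4,0,0,0,0,0,1.93,-0.14,0,0,0,3,2.38,-0.31,0,0,0,7,2.84,-0.44,0,0,0,11]

```text
time_s: 6.6
ee_pos: [0.5089, 0.3687, 0.087]
eef_rot: [[0.516, 0.857, 0.003], [0.857, -0.516, 0.003], [0.004, 0.001, -1.0]]
contact_force: [1.1, -1.0, -1.7]
grip_width: 0.003
```

Request:
play_rows:
  series: [0.44,-0.19,0,0,0,4,0.89,-0.34,0,0,0,8,1.35,-0.47,0,0,0,12,1.82,-0.56,0,0,0,16,2.3,-0.62,0,0,0,20]

```text
time_s: 7.02
ee_pos: [0.515, 0.3915, 0.087]
eef_rot: [[0.778, 0.629, 0.002], [0.629, -0.778, 0.002], [0.003, -0.001, -1.0]]
contact_force: [0.3, -1.9, -0.2]
grip_width: -0.001
```

```bash
python3 - <<'E'
from h import *
p,R=cur();print(P(hs,129,.062,.029),np.rad2deg(np.arctan2(R[1,1],R[0,1])),r.observe()["joint_pos"])
a=vision.capture("wrist");cv2.imwrite("pics/w3.png",a)
E
```

```text
[0.5139 0.3896] -51.04785389396335 [-52.9494  40.4142  23.5095  93.1268 -19.6743  50.4057 -72.8827]
```

View pics/w3.png

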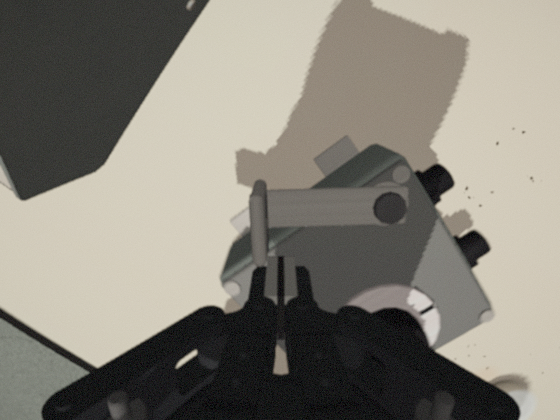

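Request:
play_rows:
  series: [0.44,-0.19,0,0,0,4,0.89,-0.34,0,0,0,8,1.35,-0.47,0,0,0,12,1.82,-0.56,0,0,0,16,2.3,-0.62,0,0,0,20]

```text
time_s: 7.48
ee_pos: [0.5288, 0.4103, 0.0869]
eef_rot: [[0.945, 0.326, 0.002], [0.326, -0.945, 0.002], [0.002, -0.001, -1.0]]
contact_force: [1.2, -1.8, 0.5]
grip_width: 0.001
```

Request:
play_rows:
  series: [0.44,-0.19,0,0,0,4,0.89,-0.34,0,0,0,8,1.35,-0.47,0,0,0,12,1.82,-0.56,0,0,0,16,2.3,-0.62,0,0,0,20]

```text
time_s: 7.9
ee_pos: [0.5483, 0.4234, 0.0869]
eef_rot: [[1.0, -0.016, 0.001], [-0.016, -1.0, 0.002], [0.001, -0.002, -1.0]]
contact_force: [-0.8, -4.2, 1.7]
grip_width: -0.005
```

Request:
play_rows:
  series: [0.33,-0.14,0,0,0,3,0.66,-0.26,0,0,0,6,1,-0.36,0,0,0,9,1.3,-0.43,0,0,0,12,1.5,-0.48,0,0,0,12]

```text
time_s: 8.32
ee_pos: [0.5633, 0.4278, 0.0867]
eef_rot: [[0.975, -0.223, 0.001], [-0.223, -0.975, 0.001], [0.001, -0.001, -1.0]]
contact_force: [-0.2, -2.7, 2.5]
grip_width: 0.002
```

Request:
play_rows:
  series: [0.15,0,0,0,0,0,0.3,0,0,0,0,0,0.4,0,0,0,0,0,0.5,0,0,0,0,0]

```text
time_s: 8.65
ee_pos: [0.5651, 0.4276, 0.0855]
eef_rot: [[0.976, -0.219, -0.005], [-0.219, -0.976, 0.002], [-0.005, -0.001, -1.0]]
contact_force: [-10.1, -1.5, 9.4]
grip_width: -0.001
```

Request:
play_rows:
  series: [-0.5,0,0,0,0,0,-1.5,0,0,0,0,0,-2.5,0,-3,0,0,0,-2.5,0,-7,0,0,0,-2.5,0,-11,0,0,0]

```text
time_s: 9.07
ee_pos: [0.5407, 0.4334, 0.195]
eef_rot: [[0.976, -0.219, -0.003], [-0.219, -0.976, 0.0], [-0.003, 0.0, -1.0]]
contact_force: [1.6, 0.7, 1.0]
grip_width: -0.003
```

```bash
python3 - <<'E'
from h import *
p,R=cur();print(p,r.observe()["joint_pos"])
a=vision.capture("wrist");cv2.imwrite("pics/w4.png",a)
# toward peg: z .26 ; start at peg ccw side
t=P(ho,178,.110,.05); print(t)
path([*t,.26,-2],15)
E
```

```text
[0.5407 0.4334 0.195 ] [ -61.0231   41.9387   40.8646   77.6374  -27.7129   70.6121 -120.9711]
[ 0.4763 -0.1546]
[0.42, 3.93, -0.4, -0.5, -0.4, -6.7]
[0.84, 7.85, -0.8, -0.5, -0.4, -13.4]
[1.26, 11.78, -1.19, -0.4, -0.5, -20.1]
[1.68, 15.7, -1.59, -0.4, -0.5, -26.9]
[2.1, 19.63, -1.99, -0.4, -0.5, -33.6]
[2.51, 23.56, -2.39, -0.4, -0.6, -40.3]
[2.93, 27.48, -2.79, -0.3, -0.6, -47.0]
[3.35, 31.41, -3.18, -0.3, -0.6, -53.7]
[3.77, 35.34, -3.58, -0.3, -0.6, -60.4]
[4.19, 39.26, -3.98, -0.2, -0.6, -67.1]
[4.61, 43.19, -4.38, -0.2, -0.7, -73.8]
[5.03, 47.11, -4.77, -0.2, -0.7, -80.6]
[5.45, 51.04, -5.17, -0.1, -0.7, -87.3]
[5.87, 54.97, -5.57, -0.1, -0.7, -94.0]
[6.29, 58.89, -5.97, -0.0, -0.7, -100.7]
```

View pics/w4.png

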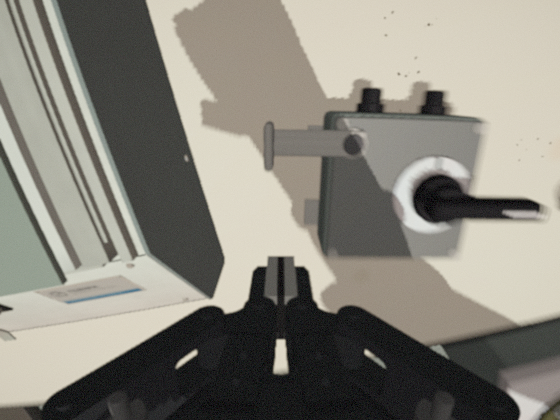

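Request:
play_rows:
  series: [0.4,3,-2,0,0,-6.7,0.8,6,-4,0,0,-13.4,1.2,9,-6,0,0,-20,1.6,12.5,-7,0,0,-27,2,16,-7.5,0,0,-33.6]

```text
time_s: 9.53
ee_pos: [0.527, 0.2713, 0.2715]
eef_rot: [[0.932, 0.363, 0.003], [0.363, -0.932, 0.003], [0.004, -0.002, -1.0]]
contact_force: [0.8, -1.0, -0.2]
grip_width: -0.006
```

```bash
python3 - <<'E'
from h import *
t=P(ho,178,.110,.05)
path([*t,.26,-2],11)
E
```

```text
[-1.83, 3.44, 0.09, -0.1, -0.2, -6.1]
[-3.67, 6.88, 0.18, -0.1, -0.2, -12.1]
[-5.5, 10.33, 0.27, -0.1, -0.2, -18.2]
[-7.34, 13.77, 0.37, -0.1, -0.2, -24.3]
[-9.17, 17.21, 0.46, -0.0, -0.2, -30.3]
[-11.0, 20.65, 0.55, -0.0, -0.2, -36.4]
[-12.84, 24.09, 0.64, -0.0, -0.2, -42.5]
[-14.67, 27.53, 0.73, -0.0, -0.2, -48.5]
[-16.51, 30.98, 0.82, 0.0, -0.2, -54.6]
[-18.34, 34.42, 0.92, 0.0, -0.3, -60.7]
[-20.17, 37.86, 1.01, 0.0, -0.3, -66.7]
```

Request:
play_rows:
  series: [-1.8,3.4,0,0,0,-6,-3.7,6.9,0,0,0,-12,-5.5,10.3,0.2,0,0,-18,-7.3,13.8,0.3,0,0,-24,-9.2,17.2,0.4,0,0,-30]

```text
time_s: 9.95
ee_pos: [0.5013, 0.0772, 0.2657]
eef_rot: [[0.627, 0.779, 0.001], [0.779, -0.627, 0.002], [0.002, -0.0, -1.0]]
contact_force: [1.4, -0.4, -0.0]
grip_width: 0.002
```

```bash
python3 - <<'E'
from h import *
t=P(ho,178,.110,.05)
path([*t,.26,-2],6)
E
```

```text
[-3.27, 2.1, 0.09, -0.0, -0.1, -6.1]
[-6.55, 4.19, 0.18, -0.0, -0.1, -12.3]
[-9.82, 6.29, 0.26, -0.0, -0.1, -18.4]
[-13.09, 8.39, 0.35, 0.0, -0.1, -24.5]
[-16.37, 10.49, 0.44, 0.0, -0.1, -30.7]
[-19.64, 12.58, 0.53, 0.0, -0.1, -36.8]
```

Request:
play_rows:
  series: [-3.6,2.3,0,0,0,-7,-7,4.6,0.1,0,0,-14,-10.7,6.9,0.2,0,0,-21,-14.3,9.2,0.3,0,0,-28,-17.2,11,0.3,0,0,-35]

```text
time_s: 10.37
ee_pos: [0.4799, -0.1127, 0.2627]
eef_rot: [[0.106, 0.994, 0.001], [0.994, -0.106, 0.001], [0.001, 0.001, -1.0]]
contact_force: [1.1, 0.6, -0.5]
grip_width: 0.003
```

Request:
play_rows:
  series: [-2,0.3,0,0,0,-2,-3,0.3,0,0,0,-2,-3,0.3,0,0,0,-2]

```text
time_s: 10.62
ee_pos: [0.4794, -0.1438, 0.2627]
eef_rot: [[0.083, 0.997, 0.0], [0.997, -0.083, 0.0], [0.0, 0.0, -1.0]]
contact_force: [0.8, -0.0, -0.3]
grip_width: -0.001
```

```bash
python3 - <<'E'
from h import *
p,R=cur();print(p,R,r.observe()["joint_pos"])
a=vision.capture("wrist");cv2.imwrite("pics/w5.png",a)
a=vision.capture("top");cv2.imwrite("pics/t5.png",cv2.resize(a[150:300,170:430],None,fx=3,fy=3))
t=P(ho,178,.110,.05);print(t)
E
```

```text
[ 0.4794 -0.1438  0.2627] [[ 0.0832  0.9965  0.0004]
 [ 0.9965 -0.0832  0.0002]
 [ 0.0002  0.0004 -1.    ]] [ -5.4952  17.6867  26.4476 101.6333  -8.7785  62.6891  19.1407]
[ 0.4763 -0.1546]
```

View pics/w5.png

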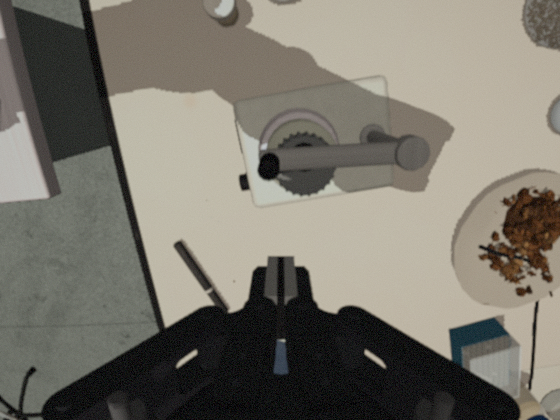

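View pics/t5.png

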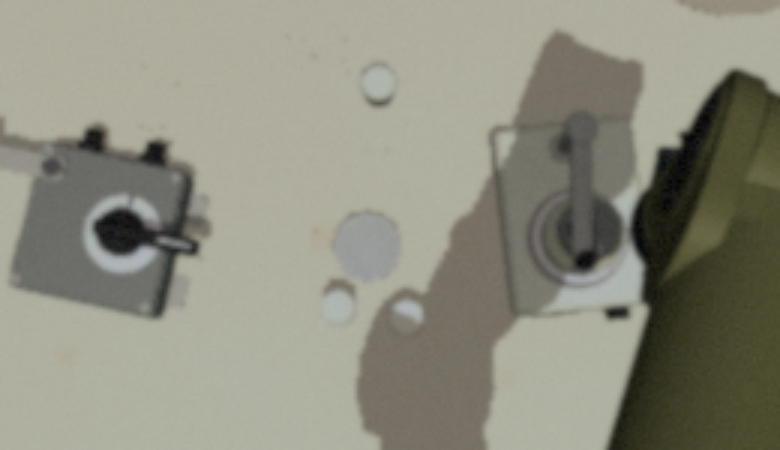

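```bash
python3 - <<'E'
from h import *
print(onz("wrist",(268,167),.19),onz("wrist",(413,152),.165),onz("wrist",(305,163),.145))
def go(T,b): rows(T,b); return (np.array(T[-1][:3]),Ry(T[-1][3]))
b=cur()
a=178
b=go([(*P(ho,a,.110,o),z,-2) for o,z in [(.042,.245),(.042,.21),(.042,.185),(.042,.172),(.042,.172)]],b);print()
b=go([(*P(ho,h,.110,o),.172,h-180) for h,o in [(178,.032),(178,.023),(176,.019),(172,.019),(168,.019)]],b);print()
b=arc(ho,168,148,5,.110,.019,.172,b,True)
E
```

```text
[ 0.4757 -0.0997  0.19  ] [ 0.5876 -0.1013  0.165 ] [ 0.5046 -0.1078  0.145 ]
[-0.65, -0.29, 1.74, -0.0, -0.1, -2.5]
[-0.66, -0.29, 5.24, -0.0, -0.1, -2.5]
[-0.66, -0.29, 7.74, -0.0, -0.1, -2.5]
[-0.67, -0.29, 9.04, -0.0, -0.1, -2.5]
[-0.67, -0.29, 9.04, -0.0, -0.1, -2.5]

[1.0, -0.0, 0.0, 0.0, 0.0, 0.0]
[1.9, 0.0, 0.0, 0.0, 0.0, 0.0]
[2.69, -0.06, 0.0, 0.0, 0.0, 2.0]
[3.46, -0.14, 0.0, 0.0, 0.0, 6.0]
[4.24, -0.16, 0.0, 0.0, 0.0, 10.0]

[0.77, -0.11, 0.0, 0.0, 0.0, 4.0]
[1.55, -0.16, 0.0, 0.0, 0.0, 8.0]
[2.33, -0.15, 0.0, 0.0, 0.0, 12.0]
[3.11, -0.1, 0.0, 0.0, 0.0, 16.0]
[3.88, 0.01, 0.0, 0.0, 0.0, 20.0]
```

Request:
play_rows:
  series: [-0.66,-0.29,1.7,0,0,-2.5,-0.66,-0.29,5,0,0,-2.5,-0.66,-0.29,7.7,0,0,-2.5,-0.66,-0.29,9,0,0,-2.5,-0.66,-0.29,9,0,0,-2.5]

```text
time_s: 11.13
ee_pos: [0.4751, -0.1448, 0.1697]
eef_rot: [[0.032, 0.999, -0.006], [0.999, -0.032, 0.003], [0.003, -0.006, -1.0]]
contact_force: [-0.3, 0.0, -0.2]
grip_width: -0.003
```

Request:
play_rows:
  series: [1,0,0,0,0,0,1.9,0,0,0,0,0,2.69,-0.06,0,0,0,2,3.46,-0.14,0,0,0,6,4.24,-0.16,0,0,0,10]

```text
time_s: 11.55
ee_pos: [0.477, -0.104, 0.174]
eef_rot: [[0.21, 0.978, 0.002], [0.978, -0.21, 0.001], [0.002, 0.002, -1.0]]
contact_force: [0.2, -0.4, -0.4]
grip_width: -0.003
```

Request:
play_rows:
  series: [0.77,-0.11,0,0,0,4,1.55,-0.16,0,0,0,8,2.33,-0.15,0,0,0,12,3.11,-0.1,0,0,0,16,3.88,0,0,0,0,20]

```text
time_s: 11.97
ee_pos: [0.4851, -0.0658, 0.1741]
eef_rot: [[0.532, 0.847, 0.002], [0.847, -0.532, 0.002], [0.002, 0.001, -1.0]]
contact_force: [0.3, -0.2, -0.2]
grip_width: -0.002
```

```bash
python3 - <<'E'
from h import *
p,R=cur();print(P(ho,148,.110,.019),p,R,r.observe()["joint_pos"])
a=vision.capture("wrist");cv2.imwrite("pics/w6.png",a)
E
```

```text
[ 0.4846 -0.0663] [ 0.4851 -0.0658  0.1741] [[ 0.5318  0.8468  0.002 ]
 [ 0.8468 -0.5318  0.0015]
 [ 0.0024  0.0009 -1.    ]] [-17.8501  23.2203  32.2691 111.2029 -16.1203  49.8996  -9.3285]
```

View pics/w6.png

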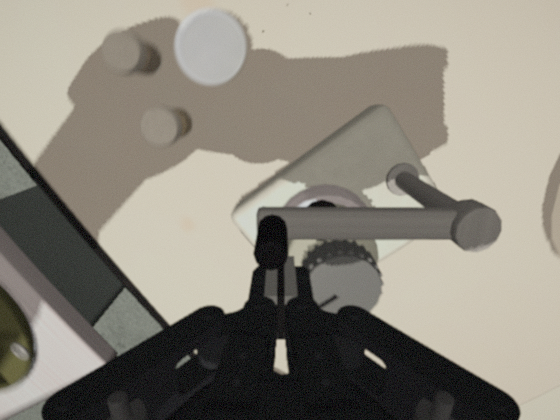

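Request:
play_rows:
  series: [0.77,-0.11,0,0,0,4,1.55,-0.16,0,0,0,8,2.33,-0.15,0,0,0,12,3.11,-0.1,0,0,0,16,3.88,0,0,0,0,20]

```text
time_s: 12.43
ee_pos: [0.5055, -0.0334, 0.1738]
eef_rot: [[0.789, 0.615, 0.001], [0.615, -0.789, 0.002], [0.002, -0.001, -1.0]]
contact_force: [-0.4, -1.3, -1.1]
grip_width: -0.002
```

Request:
play_rows:
  series: [0.77,-0.11,0,0,0,4,1.55,-0.16,0,0,0,8,2.33,-0.15,0,0,0,12,3.11,-0.1,0,0,0,16,3.88,0,0,0,0,20]

```text
time_s: 12.85
ee_pos: [0.536, -0.0094, 0.1737]
eef_rot: [[0.951, 0.308, 0.001], [0.308, -0.951, 0.002], [0.001, -0.002, -1.0]]
contact_force: [-0.5, -1.3, 0.1]
grip_width: 0.004
```

Request:
play_rows:
  series: [0.77,-0.11,0,0,0,4,1.55,-0.16,0,0,0,8,2.33,-0.15,0,0,0,12,3.11,-0.1,0,0,0,16,3.88,0,0,0,0,20]

```text
time_s: 13.27
ee_pos: [0.5728, 0.0027, 0.1737]
eef_rot: [[0.999, -0.035, 0.0], [-0.035, -0.999, 0.002], [0.0, -0.002, -1.0]]
contact_force: [-0.3, -1.4, -0.7]
grip_width: 0.003
```

```bash
python3 - <<'E'
from h import *
p,R=cur();print(P(ho,88,.110,.019),p,R,r.observe()["joint_pos"])
a=vision.capture("wrist");cv2.imwrite("pics/w7.png",a)
E
```

```text
[0.5729 0.0021] [0.5728 0.0027 0.1737] [[ 0.9994 -0.0353  0.0004]
 [-0.0353 -0.9994  0.0021]
 [ 0.0004 -0.0021 -1.    ]] [-31.4773  34.5594  47.7874  99.3674 -29.3783  59.3617 -65.261 ]
```

View pics/w7.png

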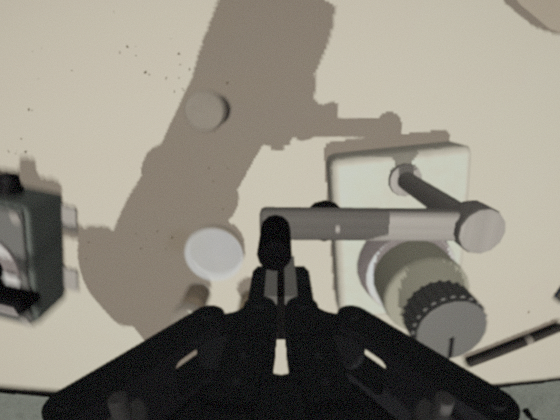

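Request:
play_rows:
  series: [0.6,-0.08,0,0,0,3,1.1,-0.12,0,0,0,6,1.35,-0.14,0,0,0,7,1.6,-0.14,0,0,0,7]

```text
time_s: 13.65
ee_pos: [0.584, 0.0037, 0.1729]
eef_rot: [[0.988, -0.154, -0.009], [-0.154, -0.988, 0.004], [-0.01, -0.003, -1.0]]
contact_force: [-22.4, 4.3, 15.3]
grip_width: -0.002
```

Request:
play_rows:
  series: [0.2,0,0,0,0,0,0.35,0,0,0,0,0,0.5,0,0,0,0,0]

```text
time_s: 13.9
ee_pos: [0.5843, 0.0037, 0.1728]
eef_rot: [[0.988, -0.153, -0.018], [-0.153, -0.988, 0.008], [-0.019, -0.005, -1.0]]
contact_force: [-35.7, 5.7, 24.7]
grip_width: -0.002
```

Request:
play_rows:
  series: [-1,0,0,0,0,0,-2,0,-1,0,0,0,-3,0,-4,0,0,0,-3,0,-8,0,0,0,-3,0,-10,0,0,0]
  gripper: 8.5

```text
time_s: 14.32
ee_pos: [0.5643, 0.0054, 0.2778]
eef_rot: [[0.988, -0.155, 0.005], [-0.155, -0.988, 0.001], [0.005, -0.002, -1.0]]
contact_force: [-0.1, -0.3, 0.8]
grip_width: 0.713
```

```bash
python3 - <<'E'
from h import *
p,R=cur();print(p,r.observe()["joint_pos"],r.observe()["grip_width"])
a=vision.capture("wrist");cv2.imwrite("pics/w8.png",a)
path([.503,-.115,.26,-65],5)
E
```

```text
[0.5643 0.0054 0.2778] [-36.024   29.2799  54.3377  91.6504 -24.8741  71.6991 -76.211 ] 0.7134710445070206
[-0.87, 2.56, 0.4, -0.1, -0.5, -6.8]
[-1.75, 5.13, 0.79, -0.1, -0.5, -13.6]
[-2.62, 7.69, 1.19, -0.0, -0.6, -20.3]
[-3.5, 10.25, 1.58, -0.0, -0.6, -27.1]
[-4.37, 12.82, 1.98, 0.0, -0.6, -33.9]
```

View pics/w8.png

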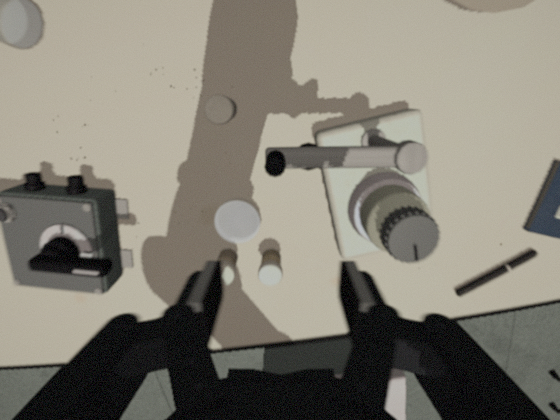

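Request:
play_rows:
  series: [-0.87,2.56,0,0,0,-6.8,-1.75,5.13,0.4,0,0,-13.6,-2.6,7.7,0.8,0,0,-20.3,-3.5,10.2,1.2,0,-0.3,-27,-4.37,12.8,1.6,0,-0.6,-34]

```text
time_s: 14.78
ee_pos: [0.5001, -0.1144, 0.2577]
eef_rot: [[0.903, 0.43, -0.008], [0.43, -0.903, -0.001], [-0.008, -0.003, -1.0]]
contact_force: [1.3, -0.3, -0.2]
grip_width: 0.997
```

Request:
play_rows:
  series: [0,0,0,0,0,0,0,0,0,0,0,0]

```text
time_s: 14.95
ee_pos: [0.5, -0.1153, 0.258]
eef_rot: [[0.907, 0.42, -0.008], [0.42, -0.907, -0.0], [-0.008, -0.003, -1.0]]
contact_force: [1.6, 0.5, 0.2]
grip_width: 0.997
```

```bash
python3 - <<'E'
from h import *
p,R=cur();print(p,R)
a=vision.capture("wrist");cv2.imwrite("pics/w9.png",a)
a=vision.capture("top");cv2.imwrite("pics/t9.png",cv2.resize(a[150:300,170:430],None,fx=3,fy=3))
a=vision.capture("scene");cv2.imwrite("pics/s9.png",cv2.resize(a[130:340,190:390],None,fx=2.8,fy=2.8,interpolation=cv2.INTER_CUBIC))
E
```

```text
[ 0.5    -0.1153  0.258 ] [[ 0.9073  0.4203 -0.0083]
 [ 0.4203 -0.9074 -0.0003]
 [-0.0076 -0.0032 -1.    ]]
```

View pics/w9.png

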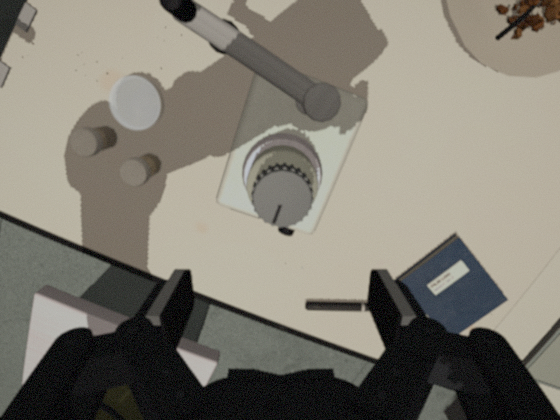

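View pics/s9.png

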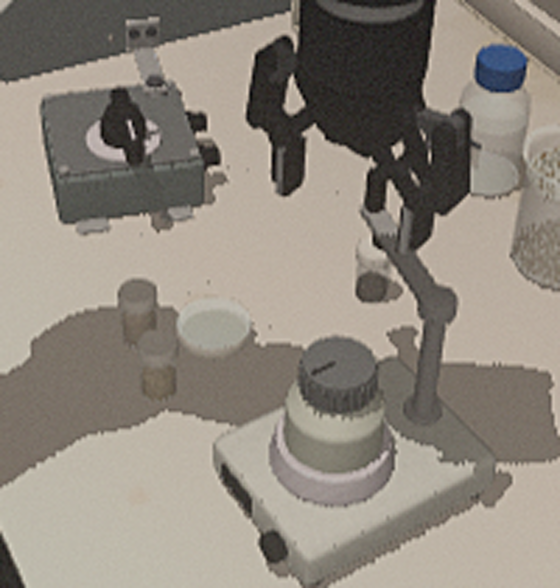

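```bash
python3 - <<'E'
from h import *
print("scene",onz("scene",(311.2,259),.145),"wrist",onz("wrist",(283,196),.145))
E
```

```text
scene [ 0.5007 -0.1159  0.145 ] wrist [ 0.5082 -0.1118  0.145 ]
```

View pics/t9.png

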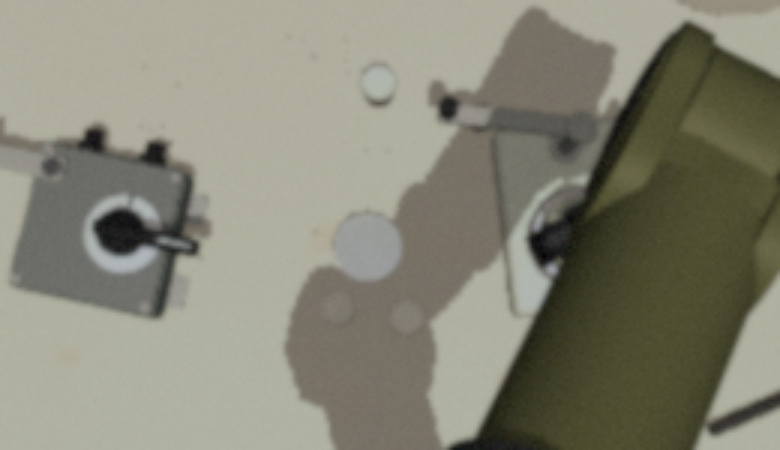

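```bash
python3 - <<'E'
from h import *
rows([(.502,-.1155,z,-65) for z in (.235,.2,.16,.13,.116)])
E
```

```text
[-0.03, 0.29, 2.21, -0.2, 0.5, 0.0]
[0.0, 0.3, 5.71, -0.2, 0.5, 0.0]
[0.04, 0.32, 9.71, -0.2, 0.5, 0.0]
[0.06, 0.33, 12.71, -0.2, 0.5, 0.0]
[0.07, 0.33, 14.11, -0.2, 0.5, 0.0]
```

Request:
play_rows:
  series: [0,0.2,2.2,-0.2,0.5,0,0,0.2,5.5,-0.2,0.5,0,0,0.2,9,-0.2,0.5,0,0,0.2,12,-0.2,0.5,0,0,0.2,13.3,-0.2,0.5,0]

```text
time_s: 15.52
ee_pos: [0.4989, -0.1136, 0.1201]
eef_rot: [[0.906, 0.424, -0.006], [0.424, -0.906, 0.001], [-0.005, -0.003, -1.0]]
contact_force: [-0.1, 0.6, -0.4]
grip_width: 0.996
```

Request:
play_rows:
  series: [0,0,0.4,0,0,0,0,0,0.7,0,0,0,0,0,0.7,0,0,0]

```text
time_s: 15.77
ee_pos: [0.5006, -0.1154, 0.1169]
eef_rot: [[0.906, 0.423, -0.001], [0.423, -0.906, -0.0], [-0.001, 0.0, -1.0]]
contact_force: [-0.5, -0.1, 0.2]
grip_width: 0.998
```

```bash
python3 - <<'E'
from h import *
p,R=cur();print(p,R)
a=vision.capture("wrist");cv2.imwrite("pics/w10.png",a)
a=vision.capture("scene");cv2.imwrite("pics/s10.png",cv2.resize(a[150:340,220:390],None,fx=3.1,fy=3.1,interpolation=cv2.INTER_CUBIC))
E
```

```text
[ 0.5006 -0.1154  0.1169] [[ 0.9061  0.4231 -0.0009]
 [ 0.4231 -0.9061 -0.0005]
 [-0.001   0.0001 -1.    ]]
```

View pics/w10.png

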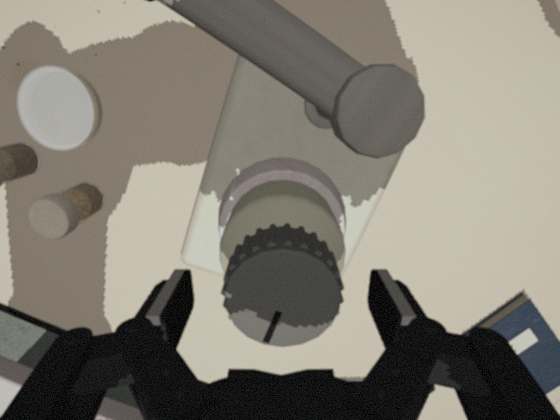

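View pics/s10.png

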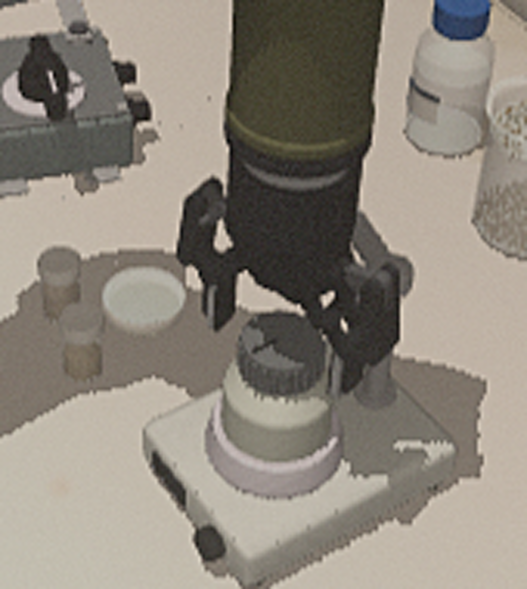

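```bash
python3 - <<'E'
from h import *
c=onz("wrist",(283,297),.145);p,R=cur();print(c,R.T@(c-p),R.T@(np.r_[.502,-.1155,.145]-p))
print(proj("wrist",[p+R@[0,s*.0425,-.0187-.013] for s in(-1,1)]))
E
```

```text
[ 0.5052 -0.1152  0.145 ] [ 0.0042  0.0013 -0.0274] [ 0.0012  0.0002 -0.0274]
[[181.4264 310.5105]
 [378.6631 310.5558]]
```

Request:
play_rows:
  series: [0.2,0,0,0,0,0,0.2,0,0,0,0,0,0.2,0,0,0,0,0,0.2,0,0,0,0,0,0.2,0,0,0,0,0]
  gripper: 4.5
  squeeze: 40

```text
time_s: 16.28
ee_pos: [0.5026, -0.1155, 0.1176]
eef_rot: [[0.907, 0.422, 0.001], [0.422, -0.907, -0.001], [0.001, 0.001, -1.0]]
contact_force: [-0.3, -0.2, 5.7]
grip_width: 0.595
```

Request:
play_rows:
  series: [0,0,0,0,0,0,0,0,0,0,0,0,0,0,0,0,0,0]

```text
time_s: 16.53
ee_pos: [0.5025, -0.1155, 0.1176]
eef_rot: [[0.907, 0.422, 0.001], [0.422, -0.907, -0.001], [0.001, 0.001, -1.0]]
contact_force: [-0.9, -0.0, 5.7]
grip_width: 0.597
```

```bash
python3 - <<'E'
from h import *
a=vision.capture("wrist");cv2.imwrite("pics/w11.png",a)
a=vision.capture("scene");cv2.imwrite("pics/s11.png",cv2.resize(a[190:320,240:360],None,fx=4.5,fy=4.5,interpolation=cv2.INTER_CUBIC))
E
```

```text
(no output)
```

View pics/s11.png

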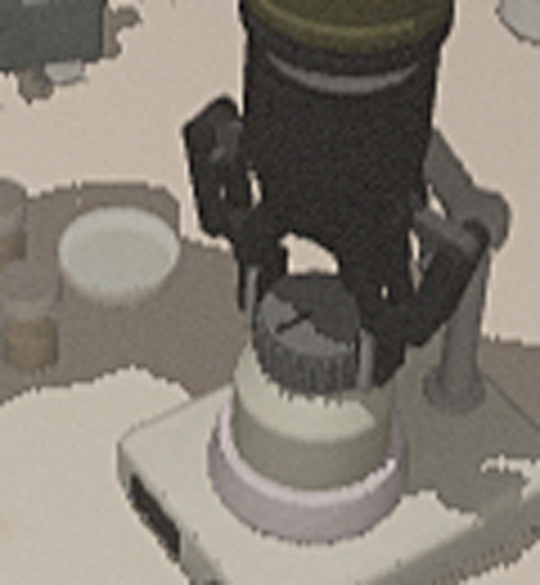

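View pics/w11.png

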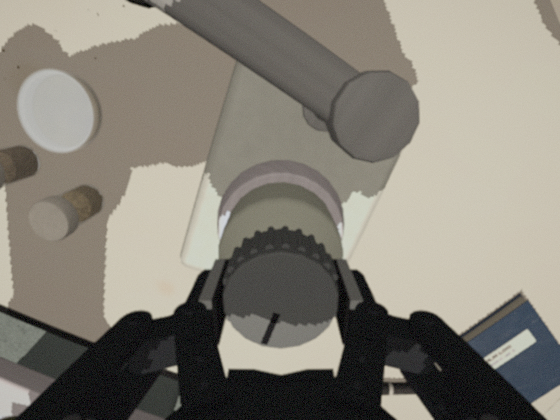

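Request:
play_rows:
  series: [0,0,0,0,0,-5,0,0,0,0,0,-10,0,0,0,0,0,-15,0,0,0,0,0,-20,0,0,0,0,0,-25]

```text
time_s: 17.05
ee_pos: [0.5024, -0.1154, 0.1176]
eef_rot: [[0.64, 0.768, 0.001], [0.768, -0.64, -0.0], [0.0, 0.001, -1.0]]
contact_force: [-0.4, 0.0, 5.3]
grip_width: 0.599
```

```bash
python3 - <<'E'
from h import *
o=r.observe();print(o["wrist_torque"],o["contact_force"],o["joint_pos"])
a=vision.capture("wrist");cv2.imwrite("pics/w12.png",a)
E
```

```text
[ 0.0215  0.0408 -0.1764] [-0.4006  0.0351  5.2607] [-10.5431  29.8231  31.1073 111.617  -21.5849  44.2691  -6.9202]
```

View pics/w12.png

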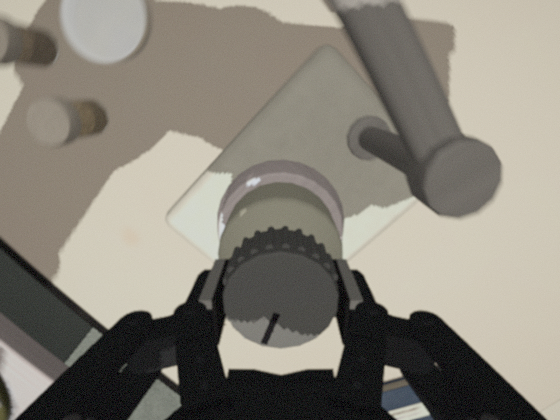

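Cap turns with the gripper (mark stays at (271,328) in the wrist view). Continue.

Request:
play_rows:
  series: [0,0,0,0,0,-5,0,0,0,0,0,-10,0,0,0,0,0,-15,0,0,0,0,0,-20,0,0,0,0,0,-25]

```text
time_s: 17.52
ee_pos: [0.5024, -0.1153, 0.1176]
eef_rot: [[0.257, 0.966, 0.001], [0.966, -0.257, -0.0], [-0.0, 0.001, -1.0]]
contact_force: [-0.9, 1.8, 6.1]
grip_width: 0.596
```

Request:
play_rows:
  series: [0,0,0,0,0,-5,0,0,0,0,0,-10,0,0,0,0,0,-15,0,0,0,0,0,-20,0,0,0,0,0,-25]

```text
time_s: 17.93
ee_pos: [0.5022, -0.1152, 0.1176]
eef_rot: [[-0.175, 0.985, 0.0], [0.985, 0.175, -0.0], [-0.0, 0.0, -1.0]]
contact_force: [-0.9, 1.4, 7.4]
grip_width: 0.598
```

```bash
python3 - <<'E'
from h import *
o=r.observe();print(o["wrist_torque"],o["contact_force"],o["joint_pos"])
E
```

```text
[ 0.1351  0.2017 -0.1316] [-0.8934  1.4322  7.4147] [ -0.9346  27.5475  16.2838 111.5132 -11.074   42.4077  31.8875]
```

Turned 75°; at most 11° left. Small steps, watching the torque.

Request:
play_rows:
  series: [0,0,0,0,0,-2,0,0,0,0,0,-4,0,0,0,0,0,-6,0,0,0,0,0,-8,0,0,0,0,0,-10]

```text
time_s: 18.35
ee_pos: [0.5021, -0.1152, 0.1176]
eef_rot: [[-0.341, 0.94, 0.0], [0.94, 0.341, -0.0], [-0.0, 0.0, -1.0]]
contact_force: [-0.8, 0.9, 7.9]
grip_width: 0.594
```

```bash
python3 - <<'E'
from h import *
o=r.observe();R=o["eef_rot"];print(o["wrist_torque"],o["contact_force"],np.rad2deg(np.arctan2(R[1,1],R[0,1])))
E
```

```text
[ 0.1297  0.1685 -0.184 ] [-0.8018  0.9064  7.8661] 19.932169579057003
```

Request:
play_rows:
  series: [0,0,0,0,0,-1.5,0,0,0,0,0,-3,0,0,0,0,0,-3,0,0,0,0,0,-3]

```text
time_s: 18.68
ee_pos: [0.5021, -0.1153, 0.1176]
eef_rot: [[-0.385, 0.923, 0.0], [0.923, 0.385, 0.0], [0.0, 0.0, -1.0]]
contact_force: [-1.0, 2.3, 8.0]
grip_width: 0.595
```

```bash
python3 - <<'E'
from h import *
o=r.observe();R=o["eef_rot"];print(o["wrist_torque"],o["contact_force"],np.rad2deg(np.arctan2(R[1,1],R[0,1])))
a=vision.capture("wrist");cv2.imwrite("pics/w13.png",a)
E
```

```text
[ 0.3631  0.1383 -1.1363] [-0.9527  2.3273  7.964 ] 22.671094224685202
```

View pics/w13.png

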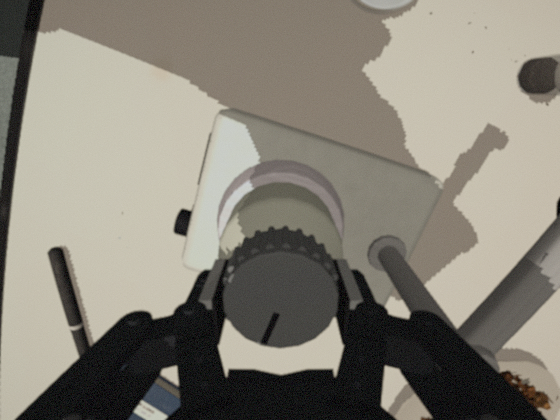

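Request:
play_rows:
  series: [0,0,0,0,0,0,0,0,0,0,0,0,0,0,0,0,0,0,0,0,0,0,0,0]
  gripper: 7.2

```text
time_s: 19.07
ee_pos: [0.5016, -0.115, 0.1165]
eef_rot: [[-0.39, 0.921, -0.002], [0.921, 0.39, -0.0], [0.001, -0.002, -1.0]]
contact_force: [0.6, -0.3, 0.3]
grip_width: 0.843
```

Request:
play_rows:
  series: [0,0,-1,0,0,0,0,0,-4,0,0,0,0,0,-7,0,0,0,0,0,-11,0,0,0,0,0,-15,0,0,0]

```text
time_s: 19.48
ee_pos: [0.5011, -0.115, 0.2686]
eef_rot: [[-0.39, 0.921, -0.003], [0.921, 0.39, -0.0], [0.001, -0.003, -1.0]]
contact_force: [1.7, -0.3, 1.0]
grip_width: 0.843
```

Request:
play_rows:
  series: [-2,-3,0,0,0,0,-4,-6,0,0,0,0,-6,-9,0,0,0,0,-8,-11,0,0,0,0,-8,-11,0,0,0,0]

```text
time_s: 19.9
ee_pos: [0.4283, -0.2375, 0.268]
eef_rot: [[-0.382, 0.924, -0.001], [0.924, 0.382, -0.004], [-0.003, -0.003, -1.0]]
contact_force: [-0.2, -0.5, 1.1]
grip_width: 0.841
```

```bash
python3 - <<'E'
from h import *
o=r.observe();print(o["ee_pos"],o["eef_rot"])
a=vision.capture("wrist");cv2.imwrite("pics/w14.png",a)
a=vision.capture("top");cv2.imwrite("pics/t14.png",cv2.resize(a[150:300,150:410],None,fx=3,fy=3,interpolation=cv2.INTER_CUBIC))
a=vision.capture("scene");cv2.imwrite("pics/s14.png",cv2.resize(a[130:340,190:390],None,fx=2.8,fy=2.8,interpolation=cv2.INTER_CUBIC))
E
```

```text
[ 0.4283 -0.2375  0.268 ] [[-0.3824  0.924  -0.0014]
 [ 0.924   0.3824 -0.0036]
 [-0.0028 -0.0027 -1.    ]]
```

View pics/t14.png

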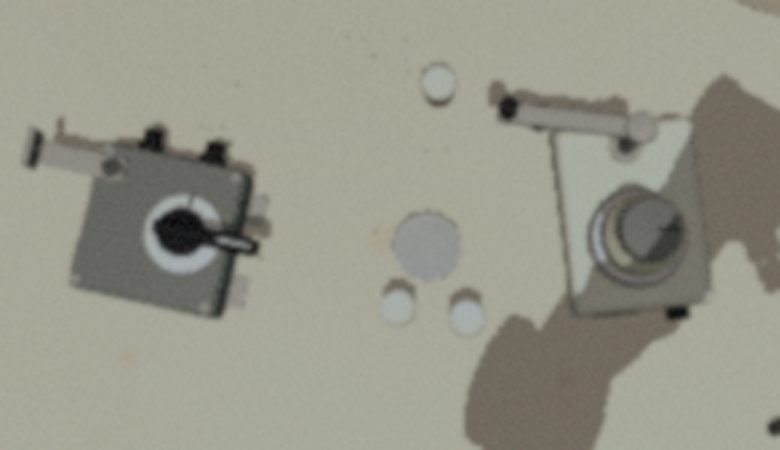

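View pics/s14.png

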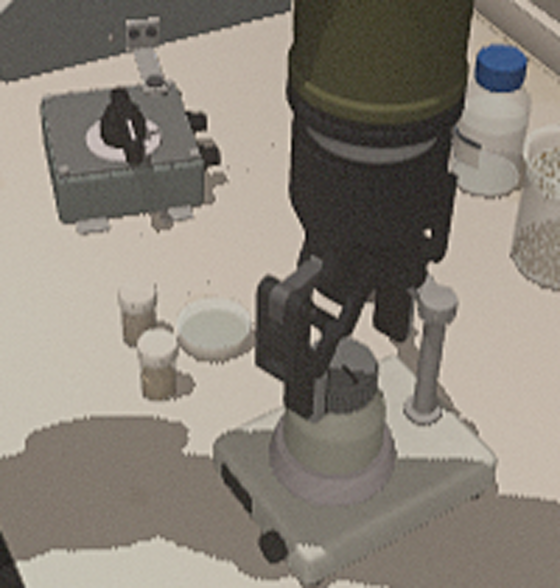

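View pics/w14.png

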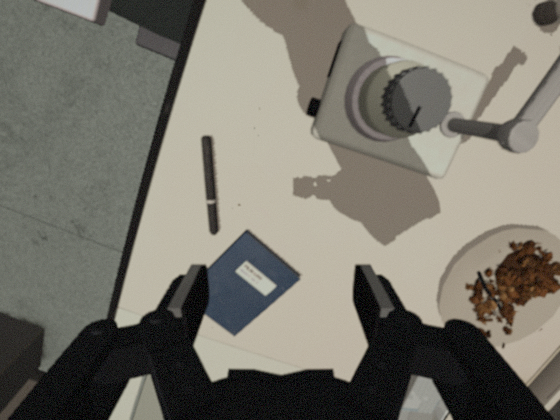

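```bash
python3 - <<'E'
from h import *
f=lambda u,v,z:onz("top",((u+.5)/3-.5+150,(v+.5)/3-.5+150),z)
an=lambda a,b:np.rad2deg(np.arctan2(*(b-a)[1::-1]))
print("hold",an(f(642,127,.165),f(508,105,.194)),"want",4.6+180-103.1)
print("handle",an(hi-0,f(257,246,.11)[:2]),"hub-based",an(f(180,231,.11),f(255,246,.11)),"want",-12.4-90)
print("hasp",an(f(112,166,.073),f(33,148,.1)),"want",-12.4+90)
for n,u,v,z in [("j3",438,82,.055),("dish",427,247,.018),("j1",398,305,.055),("j2",466,314,.055)]: print(n,f(u,v,z))
E
```

```text
hold 81.99085232715234 want 81.5
handle -103.68434521828117 hub-based -102.30491182829336 want -102.4
hasp 77.85762230343289 want 77.6
j3 [0.6501 0.0619 0.055 ]
dish [0.5004 0.0754 0.018 ]
j1 [0.4453 0.102  0.055 ]
j2 [0.4361 0.0404 0.055 ]
```

```bash
python3 -c "
from plant import sign_off,r
print(r.observe()['time_s'],r.observe()['contact_force']);print(sign_off())"
```

```text
20.05 [ 0.63757682 -0.12432223 -0.0800642 ]
the job is handed in; nothing more can be done
None
```

I did the four steps in the order you asked and handed the job in at 20 s, with the gripper clear of everything. The handle is off, the hasp is out, the hold-down arm is aside and the cap is open. No check failed.

| Part | Evidence of the stop | Final angle in the top image | Expected |
|---|---|---|---|
| Handle | 10 N push | -102.3° (-103.7° using the axis estimated at the start) | -102.4° |
| Hasp | 10 N push | 77.9° | 77.6° |
| Hold-down arm | 22 N, then 36 N sideways (about 44 N in all with the upward part), pushed by the fingers on the peg | 82.0° | 81.5° |
| Cap | about 87.5° turned, then torque rose from 0.18 to 1.14 N m | not measured (mark seen turned) | 80 to 86° |

- **Jars and dish:** they read within 3 mm of where they started. That is about one pixel, so I take it as measuring error.
- **Wrist camera:** it read a few millimetres off the other two cameras (up to about 8 mm), so I took positions from the top and scene views.
- **Hold-down arm force:** the push was made with the fingertips; the gripper body and the arm were well above it.

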